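# Punch the drill spot in a bracket blank through the jig's guide bush

## Task

Take the spring-loaded centre punch out of its stand, put its nose down the guide bush of the drill jig and press straight down on the bracket blank just until the punch's hidden spring snaps, well under 25 N. Then put the punch back in its stand, upright with its collar down on the block, and let go. Do not set the punch off anywhere else, never push on the jig with 25 N or more, and leave the things lying round about where they are.

Things in the scene. Friction and masses are not known exactly. Their poses are not given: they have to be found in the camera images.
- punch_grip (a point): centre of the bare-steel handle of the upright centre punch, on its axis, half-way up, 34 mm above the collar's underside; z up along the punch. Handle 16 mm diameter, 56 mm long; above it a dark cap 13 mm in diameter, whose top is 34 mm above this point. Mass about 0.14 kg. Grasp the handle from above, with 40 N or more
- punch_collar (a point): on the punch's axis at the underside of its dark collar (22 mm diameter, 6 mm high), 34 mm below punch_grip. Below the collar: nose 10 mm diameter, 38 mm long, end chamfered; then the plunger, 5 mm diameter, 12 mm long
- punch_tip (a point): the plunger's point, 50 mm below the collar's underside (84 mm below punch_grip). The plunger stays put until pushed with about 11 N; then the spring lets go: it slides 4 mm up into the nose while its resistance falls to about 3 N, and meets a hard stop, where the force climbs again at once. Unloaded it springs back out
- jig: drill jig fixed to the bench: dark steel base 130 x 96 x 10 mm (x, y, z), two cheeks with a bridge along y that carries the square aluminium guide bush; origin under the middle of the base. A steel bracket blank lies on packing under the bridge; its thickness is not known: its top is 31 to 40 mm below the bush's mouth
- bush (a point): centre of the guide bush's upper mouth: aluminium block 34 x 34 mm, its top 56 mm above the bench, with a vertical through hole 11.6 mm in diameter, 26 mm deep, mouth chamfered 2.5 mm. Screw heads on the bridge 40 mm to either side stand 4 mm above it. z is up
- stand_mouth (a point): centre of the mouth of the stand's hole: fixed wooden block 64 x 64 mm on a steel foot 84 x 84 mm, its top 62 mm above the bench, vertical hole 14.5 mm in diameter, 52 mm deep, chamfer 3 mm. The punch hangs in it by its collar, which rests on the block; its tip touches nothing. z is up
- v_block: bystander: pale notched vee block 55 x 36 x 32 mm, origin under its middle
- lens: bystander: black round eyeglass 41 mm in diameter, 36 mm high, origin under its middle
- stone: bystander: brown sharpening stone 20 x 85 x 12 mm, origin under its middle
- tall_gauge: bystander: small steel gauge block 9 x 30 x 20 mm, origin under its middle
Not all that is in view belongs to the job. Leave any blue look-alike of the part that bears punch_grip alone.

How it is judged:
On the way, in this order (a step that is already met when the one before it is completed fails the run):
1. the punch's tip is inside the guide bush, at least 12 mm below the mouth, not yet set off (horizontal distance between punch_tip and bush below 0.004 m and z of punch_tip in the frame of bush below -0.012 m and distance between punch_tip and punch_collar above 0.049 m), for 0.05 s.
2. the punch snaps (plunger driven in by more than 3 mm) on the blank under the bush, its tip within 3 mm of the bush's axis and the punch within 0.1 rad of upright (horizontal distance between punch_tip and bush below 0.003 m and z of punch_tip in the frame of bush below -0.03 m and angle between punch_collar's own z axis and vertical below 0.1 rad and distance between punch_tip and punch_collar below 0.047 m), for 0.02 s.
At the end, for the whole second after the job is handed in: the punch stands in its stand again: collar within 3 mm of the block's top and 5 mm of the hole's centre, within 0.1 rad of upright, released (horizontal distance between punch_collar and stand_mouth below 0.005 m and z of punch_collar in the frame of stand_mouth between -0.003 and 0.003 m and angle between punch_collar's own z axis and vertical below 0.1 rad); the robot touches nothing.
It fails at once if the jig, its bush or the blank is pushed with more than 25 N (contact force between jig and anything else above 25 N).
It fails at once if the punch is set off (plunger driven in more than 2 mm) with its tip more than 4 mm from the bush's axis (distance between punch_tip and punch_collar below 0.048 m and horizontal distance between punch_tip and bush above 0.004 m).
It fails at once if a bystander is moved by more than 20 mm (distance of any of v_block, lens, stone, tall_gauge from where it was at the start of the episode above 0.02 m).
It also fails if it takes over 58 s, if anything falls off the work surface, if the arm or the gripper's body presses on something with over 40 N, if the wrist force passes 120 N, or if a joint passes its speed limit or range.

## Robot

A 6-joint arm with a two-finger parallel gripper is mounted at the origin on a cart in front of the work surface, level with it; the furniture and walls round the work are solid. World frame = base frame: x ahead of the robot, y to its left, z up, the work surface at z = 0. Lengths are in m, angles in rad, forces in N, time in s.
With the tool pointing down it reaches from about 0.325 to 0.9 m from the base axis. Payload 6.1 kg.
Tool frame: the origin (TCP) lies on the centre line of the jaws, within the pads' length; the fingertips stand 17 mm ahead of it and the grasp point (between the pads) lies 2 mm behind it (arm.tip_extent is the distance from the TCP to the fingertips, in m); z points along the fingers, y is the direction in which the jaws open and shut (so a half turn about z gives the same grasp; the last joint's range is limited). The gripper opens to 85 mm and grips with 20 to 120 N. Pads are 22 mm wide; open, the fingers measure 114 mm over their backs; the gripper's body (76 mm by 85 mm) begins 54 mm behind the grasp point. The pads swing forward as they close: fully open they stand 13 mm farther back than shut.
Start: joints at [1.199, 0.22, 1.526, -0, 1.395, -0.126], TCP at [0.152, 0.606, 0.248] pointing down, gripper open.
Joint ranges: [-2.98, 2.98], [-0.91, 2.08], [0.09, 2.57], [-1.24, 4.39], [0.2, 2.65], [-2.68, 2.68]. Speed limits (rad/s): [2.57, 2.57, 3.01, 3.14, 3.14, 3.14].

## Interface

Orientations are given as a unit quaternion [x, y, z, w].
In Python, from rig import arm, vision, models gives the robot as it stands.
- The arm moves only by the tool send_rows, never from a script. Its argument "steps" is a list of rows, each a list of 7 numbers: the turn, a rotation vector about the world's x, y, z in rad, then the shift along the world's x, y, z in m, then the gripper command: -1 is fully open, 1 is shut, values between are in proportion. A call has 1 to 12 rows; each row is the pose to reach, as a shift and turn from the pose commanded when the call began; what a row does not reach only later rows make up. A row lasts 1/10 s, in which the tool goes at most 50 mm and 8.59 degrees, less where a joint would pass 70% of its speed; a pose out of reach is approached as far as the arm can. A call with a gripper value outside its range is refused whole. The fingers move at their own pace and stop on an object; the grip force is fixed at half the most. Time passes only in rows, so rows that repeat a pose let the fingers close. It gives the time, the measured TCP pose, the force and the opening at its end, in the units of the state.
- arm.sense(): the state, without advancing time (a new reading comes with each control period).
- vision.snapshot(name): name is "scene" or "top"; returns the picture (480x640x3 uint8, red, green, blue); there is no depth.
- vision.calibration(name): a dict with "fx", "fy", "cx", "cy" (pixels), "cam_to_world" (4x4, takes a point from camera to world coordinates). Camera axes: x right, y down, z forward; pixel columns grow to the right and rows downward; lengths in m; the calibration is good to about 2 mm. A picture is of the moment at which its call begins. calibration takes no time and is no camera call.
- arm.close_job(): hands the job in, once; it reports no verdict.
Trained networks look in the newest picture that a camera, given by its name, has taken for a name from the list of things; names that differ only in an ending like _2 or _b are one class to them, and where a whole thing is asked for, a point or a joint stands for the part that bears it (a point fixed in the world has none). Each returns a list of dicts, best first, with "confidence" (0 to 1); they miss things now and then, are a little off and sometimes report something else, mostly with a low value. They report only what shows in the picture. A call takes as long as a camera call. They do not tell look-alikes from the thing itself.
- models.search_frame(camera, label): "position" ([x, y, z] in m, in the coordinates of the camera as it stood for that picture, good to about 4 mm: the middle of the surface that is visible of it).
- models.cut_out(camera, label): "region" (480x640 bool, what is visible of it).
The state is a dict: "time": time; "q": joint angles; "dq": joint speeds; "joint_efforts": joint torques, N m; "ee_pos": TCP position; "orientation": TCP orientation; "wrist_force": force on the tool from outside, world axes, zero at the start; "torque": the same for the moment, N m; "width": finger opening in m.
Only numpy, scipy, OpenCV 4.12 (cv2) and the standard library are available. Lean on these libraries where they do the work, as an engineer would, in place of code of your own. Each camera call takes 0.05 s, during which the arm holds its last target.

## Working session

There is one attempt and no reset: what is moved stays moved. The work goes in short steps, Python scripts to look and compute and a tool call to move; the robot and the scene stay as the last step left them, time stands still between calls to the robot, and variables do not carry over. Pictures are saved under pics/ and viewed, and the job is handed in when it is done.

Besides the shell and the picture viewer there is one more tool, called after "Request:" as name(argument=value, ...) on one line, values as JSON. send_rows: Moves the arm, as the interface text tells. Its arguments: {"type":"object","properties":{"steps":{"type":"array"}},"required":["steps"]}

```bash
mkdir -p pics; ls
python3 - <<'E'
from rig import arm, vision, models
import cv2, numpy as np
print(arm.sense()); print(arm.tip_extent)
for n in ["scene","top"]:
    im=vision.snapshot(n); cv2.imwrite(f"pics/{n}0.png",im[:,:,::-1]); c=vision.calibration(n); print(n,c)
E
```

```text
pics
{'time': 0.0, 'q': array([ 1.19886739e+00,  2.21231504e-01,  1.52761740e+00, -1.00136271e-05,
        1.39471242e+00, -1.26070852e-01]), 'dq': array([-1.29396832e-03, -2.68406379e-04,  3.81982516e-04,  3.22801779e-04,
        5.61445721e-04,  4.94827638e-05]), 'joint_efforts': array([-6.10692259e-04, -4.96911049e+01, -3.89385581e+01, -3.02409626e-04,
        1.12213384e-02, -1.13165771e-05]), 'ee_pos': array([0.15189484, 0.60566428, 0.24719256]), 'orientation': array([ 1.22618734e-01,  9.92453363e-01, -9.55188242e-04, -2.37796922e-04]), 'wrist_force': array([ 0.8773148 , -0.11773803, -0.25042802]), 'torque': array([ 0.02486079,  0.02864716, -0.02124721]), 'width': 0.0852291680756042}
0.017
scene {'fx': 511.1343069399481, 'fy': 511.1343069399481, 'cx': 319.24064777873014, 'cy': 249.06838902498305, 'cam_to_world': array([[-0.55978044, -0.35377601,  0.74932529, -0.13114771],
       [-0.82855879,  0.25170196, -0.50013644,  0.48642194],
       [-0.01167037, -0.90082665, -0.43402206,  0.45930909],
       [ 0.        ,  0.        ,  0.        ,  1.        ]])}
top {'fx': 569.0771578832876, 'fy': 569.0771578832876, 'cx': 318.4913830628261, 'cy': 246.92998778992546, 'cam_to_world': array([[-0.02985961, -0.97808367,  0.20606006,  0.3149937 ],
       [-0.99955178,  0.02966213, -0.00404827,  0.07417613],
       [-0.00215264, -0.20608858, -0.97853097,  1.03124683],
       [ 0.        ,  0.        ,  0.        ,  1.        ]])}
```

View pics/scene0.png

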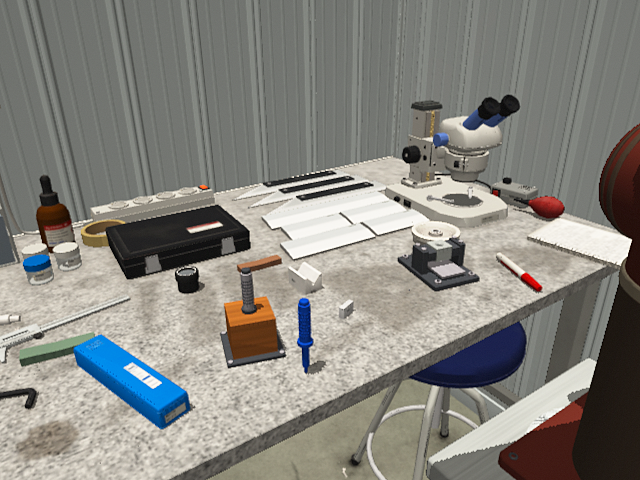

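View pics/top0.png

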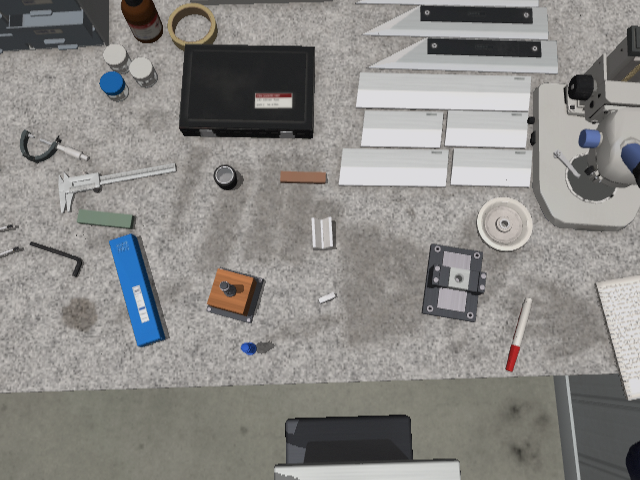

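```bash
cat > h.py <<'E'
import numpy as np, cv2
from rig import arm, vision, models
def ray(n,u,v):
    c=vision.calibration(n); T=c["cam_to_world"]
    d=T[:3,:3]@np.array([(u-c["cx"])/c["fx"],(v-c["cy"])/c["fy"],1]); return T[:3,3],d
def atz(n,u,v,z):
    o,d=ray(n,u,v); return o+d*(z-o[2])/d[2]
def proj(n,p):
    c=vision.calibration(n); T=c["cam_to_world"]
    q=T[:3,:3].T@(np.asarray(p,float)-T[:3,3]); return np.array([c["fx"]*q[0]/q[2]+c["cx"],c["fy"]*q[1]/q[2]+c["cy"]])
def tri(a,b):
    A=[];B=[]
    M=np.zeros((3,3));r=np.zeros(3)
    for n,u,v in (a,b):
        o,d=ray(n,u,v); d=d/np.linalg.norm(d); P=np.eye(3)-np.outer(d,d); M+=P; r+=P@o
    return np.linalg.solve(M,r)
E
python3 - <<'E'
from h import *
print(proj("top",[0,0,0]),proj("top",[.5,0,0]))
for cam in ["scene","top"]:
    vision.snapshot(cam); T=vision.calibration(cam)["cam_to_world"]
    for l in ["punch_grip","jig","bush","stand_mouth","punch_collar","v_block","lens","stone","tall_gauge"]:
        try:
            for r in models.search_frame(cam,l)[:2]:
                p=T[:3,:3]@np.array(r["position"])+T[:3,3]; print(cam,l,round(r["confidence"],2),p.round(4),proj(cam,p).round(1))
        except Exception as e: print(l,e)
a=cv2.imread("pics/top0.png"); b=cv2.imread("pics/scene0.png")
cv2.imwrite("pics/t_stand.png",cv2.resize(a[255:365,195:275],None,fx=5,fy=5,interpolation=cv2.INTER_CUBIC))
cv2.imwrite("pics/t_jig.png",cv2.resize(a[235:330,415:500],None,fx=6,fy=6,interpolation=cv2.INTER_CUBIC))
cv2.imwrite("pics/s_stand.png",cv2.resize(b[260:370,210:320],None,fx=5,fy=5,interpolation=cv2.INTER_CUBIC))
cv2.imwrite("pics/s_jig.png",cv2.resize(b[215:295,390:490],None,fx=7,fy=7,interpolation=cv2.INTER_CUBIC))
E
```

```text
[370.16829039 559.28578784] [356.97488347 262.88886764]
scene punch_grip 0.8 [0.3435 0.196  0.0714] [303.6 331.9]
scene punch_grip 0.63 [0.4386 0.228  0.0941] [247.4 293.7]
scene jig 0.89 [ 0.442  -0.1505  0.0212] [434.7 266.3]
scene jig 0.39 [0.4381 0.2307 0.0984] [245.5 291.8]
scene bush 0.84 [ 0.4367 -0.1536  0.0202] [438.  267.4]
scene bush 0.25 [0.4347 0.2325 0.0963] [245.6 294.4]
scene stand_mouth 0.94 [0.4122 0.2381 0.0409] [252.2 336.7]
scene punch_collar 0.9 [0.4347 0.2313 0.098 ] [246.3 293.2]
scene punch_collar 0.73 [0.3429 0.1996 0.0736] [301.4 331.6]
scene v_block 0.65 [0.5375 0.0698 0.0228] [305.6 278.5]
scene stone 0.56 [0.6549 0.095  0.0069] [261.7 265.2]
scene tall_gauge 0.72 [0.4231 0.0639 0.0112] [347.3 312.1]
top punch_grip 0.64 [0.4487 0.2171 0.1137] [229.3 285.5]
top punch_grip 0.52 [0.3497 0.1865 0.1081] [248.9 346.7]
top jig 0.68 [ 0.4505 -0.1685  0.0223] [453.3 285.1]
top bush 0.69 [ 0.452  -0.1662  0.0181] [451.4 284.7]
top stand_mouth 0.8 [0.4386 0.212  0.0629] [236.9 295.4]
top punch_collar 0.65 [0.4467 0.221  0.1103] [227.3 287. ]
top punch_collar 0.49 [0.3481 0.19   0.1097] [246.5 347.8]
top v_block 0.71 [0.5505 0.0631 0.0258] [321.9 234. ]
top v_block 0.59 [ 0.4484 -0.1675  0.0203] [452.6 286.5]
top lens 0.76 [0.6632 0.2385 0.0341] [224.7 176.1]
top lens 0.59 [0.4433 0.2182 0.1121] [228.8 288.9]
top stone 0.92 [0.6642 0.0991 0.0122] [300.9 177.3]
```

View pics/t_stand.png

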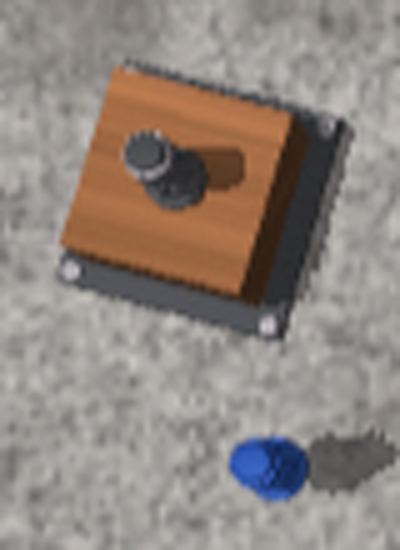

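View pics/t_jig.png

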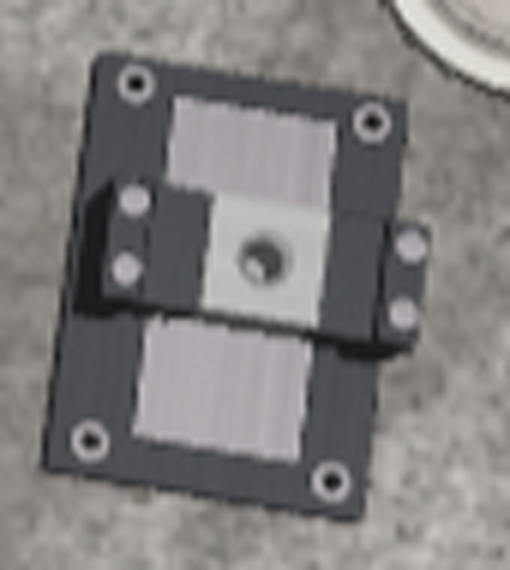

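View pics/s_stand.png

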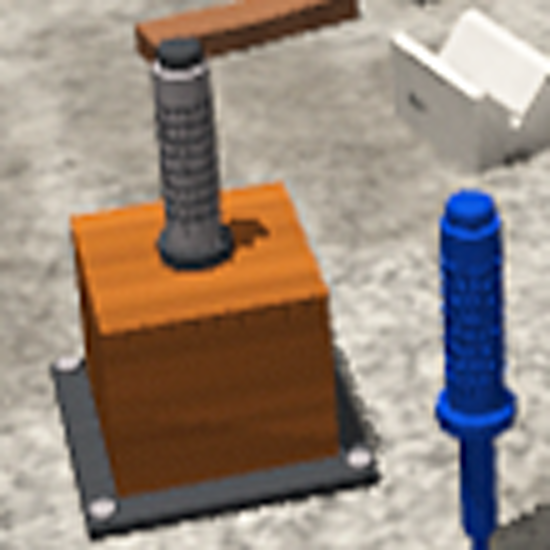

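View pics/s_jig.png

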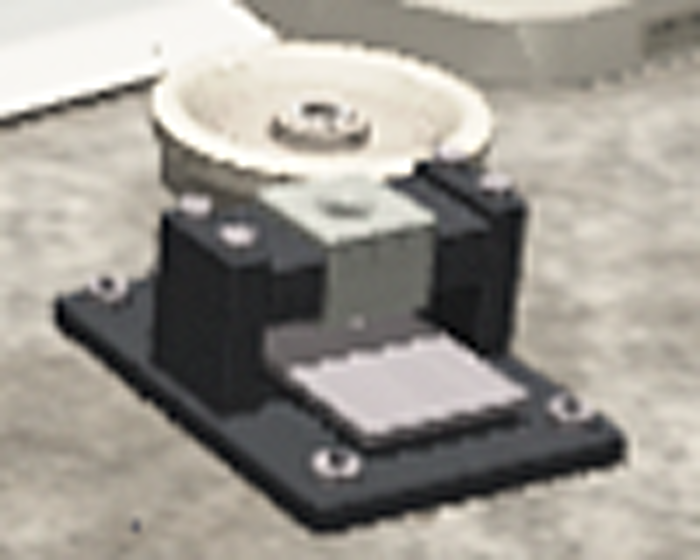

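```bash
cat > fit.py <<'E'
from h import *
from scipy.optimize import least_squares
def Z(off,f,pts): return np.array([[off[0]+(x+.5)/f-.5,off[1]+(y+.5)/f-.5] for x,y in pts])
st=Z((195,255),5,[(122,68),(297,120),(240,297),(62,243)])
ss=Z((210,260),5,[(72,215),(284,184),(327,295),(103,333)])
bt=Z((415,235),6,[(212,193),(332,212),(322,328),(203,308)])
bs=Z((390,215),7,[(258,193),(352,177),(436,217),(323,246)])
def fit(obs,half,z):
    sq=np.array([[-1,-1],[1,-1],[1,1],[-1,1]])*half
    def model(p,cam):
        R=np.array([[np.cos(p[2]),-np.sin(p[2])],[np.sin(p[2]),np.cos(p[2])]])
        return np.array([proj(cam,[*(R@s+p[:2]),z]) for s in sq])
    def res(p):
        r=[]
        for cam,o in obs:
            m=model(p,cam)
            for c in o: 
                d=m-c; i=np.argmin((d**2).sum(1)); r+=list(d[i])
        return np.array(r)
    best=min((least_squares(res,[*p0,a]) for a in np.linspace(0,1.5,8) for p0 in [atz(obs[0][0],*obs[0][1].mean(0),z)[:2]]),key=lambda s:s.cost)
    return best.x.round(4),np.sqrt(2*best.cost/len(best.fun)).round(2)
for n,o in [("top",[("top",st)]),("scene",[("scene",ss)]),("both",[("top",st),("scene",ss)])]: print("stand",n,*fit(o,.032,.062))
for n,o in [("top",[("top",bt)]),("scene",[("scene",bs)]),("both",[("top",bt),("scene",bs)])]: print("bush",n,*fit(o,.017,.056))
h=Z((415,235),6,[(263,260)])[0]; print("hole top",atz("top",*h,.056))
h2=Z((390,215),7,[(347,207)])[0]; print("hole scene",atz("scene",*h2,.056))
c=Z((195,255),5,[(148,152)])[0]; print("cap top",atz("top",*c,.130)); d=Z((210,260),5,[(181,43)])[0]; print("cap scene",atz("scene",*d,.130)); print(tri(("top",*c),("scene",*d)))
E
python3 fit.py
```

```text
stand top [ 0.4468  0.2229 -0.3204] 0.16
stand scene [0.4449 0.2247 1.265 ] 0.32
stand both [0.4463 0.2237 1.2573] 0.53Traceback (most recent call last):
  File "fit.py", line 23, in <module>
    for n,o in [("top",[("top",bt)]),("scene",[("scene",bs)]),("both",[("top",bt),("scene",bs)])]: print("bush",n,*fit(o,.017,.056))
                                                                                                                   ~~~^^^^^^^^^^^^^
  File "fit.py", line 20, in fit
    best=min((least_squares(res,[*p0,a]) for a in np.linspace(0,1.5,8) for p0 in [atz(obs[0][0],*obs[0][1].mean(0),z)[:2]]),key=lambda s:s.cost)
  File "fit.py", line 20, in <genexpr>
    best=min((least_squares(res,[*p0,a]) for a in np.linspace(0,1.5,8) for p0 in [atz(obs[0][0],*obs[0][1].mean(0),z)[:2]]),key=lambda s:s.cost)
              ~~~~~~~~~~~~~^^^^^^^^^^^^^
    return func(*args, **kwargs)
    result = trf(vector_fun.fun, vector_fun.jac, x0, f0, J0, lb, ub, ftol, xtol,
                 gtol, max_nfev, x_scale, loss_function, tr_solver,
                 tr_options.copy(), verbose, callback=call
[... 860 characters left out ...]
al - f0 for f_eval in f_evals]
                                    ^^^^^^^
    f = np.atleast_1d(self.fun(x, *self.args, **self.kwargs))
                      ~~~~~~~~^^^^^^^^^^^^^^^^^^^^^^^^^^^^^^
    return np.atleast_1d(self.fun(x))
                         ~~~~~~~~^^^
    return self.f(x, *self.args, **self.kwargs)
           ~~~~~~^^^^^^^^^^^^^^^^^^^^^^^^^^^^^^
  File "fit.py", line 16, in res
    m=model(p,cam)
  File "fit.py", line 12, in model
    return np.array([proj(cam,[*(R@s+p[:2]),z]) for s in sq])
                     ~~~~^^^^^^^^^^^^^^^^^^^^^^
  File "h.py", line 9, in proj
    c=vision.calibration(n); T=c["cam_to_world"]
ValueError: time passes only in moves, steps and waits
```

```bash
sed -i 's/^def ray/_C={}\ndef cal(n):\n    if n not in _C: _C[n]=vision.calibration(n)\n    return _C[n]\ndef ray/; s/c=vision.calibration(n)/c=cal(n)/' h.py; sed -i 's/    if n not in _C: _C\[n\]=cal(n)/    if n not in _C: _C[n]=vision.calibration(n)/' h.py; python3 fit.py; python3 -c "
from h import *
print(arm.sense()['time'])"
```

```text
stand top [ 0.4468  0.2229 -0.3204] 0.16
stand scene [0.4449 0.2247 1.265 ] 0.32
stand both [0.4463 0.2237 1.2573] 0.53
bush top [ 0.4582 -0.1715  1.3924] 0.22
bush scene [ 0.4548 -0.1688 -0.177 ] 0.59
bush both [ 0.4575 -0.1713 -0.1779] 0.65
hole top [ 0.45824598 -0.17025945  0.056     ]
hole scene [ 0.45431598 -0.17017783  0.056     ]
cap top [0.44725676 0.22277278 0.13      ]
cap scene [0.4457817  0.22381109 0.13      ]
[0.44743436 0.22298996 0.12902448]
1.1
```

Request:
send_rows(steps=[[0,0,0,0.2947,-0.3825,0,-1],[0,0,0,0.2947,-0.3825,0,-1],[0,0,0,0.2947,-0.3825,0,-1],[0,0,0,0.2947,-0.3825,0,-1],[0,0,0,0.2947,-0.3825,0,-1],[0,0,0,0.2947,-0.3825,0,-1],[0,0,0,0.2947,-0.3825,0,-1],[0,0,0,0.2947,-0.3825,0,-1],[0,0,0,0.2947,-0.3825,0,-1],[0,0,0,0.2947,-0.3825,0,-1],[0,0,0,0.2947,-0.3825,0,-1],[0,0,0,0.2947,-0.3825,0,-1]])

```text
time: 2.3
ee_pos: [0.447, 0.2232, 0.2483]
orientation: [0.124, 0.992, 0.0, -0.0]
wrist_force: [-0.8, 0.3, -0.8]
width: 0.0853
```

Run:
```python
from h import *
b=vision.snapshot("scene")[:,:,::-1]
cv2.imwrite("pics/s1.png",cv2.resize(b[120:380,150:350],None,fx=2.3,fy=2.3,interpolation=cv2.INTER_CUBIC))
```

```text
(no output)
```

View pics/s1.png

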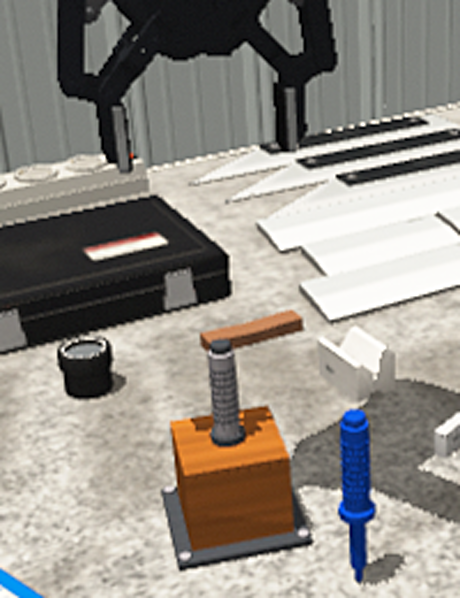

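Request:
send_rows(steps=[[0,0,0,0,0,-0.045,-1],[0,0,0,0,0,-0.09,-1],[0,0,0,0,0,-0.125,-1],[0,0,0,0,0,-0.145,-1],[0,0,0,0,0,-0.154,-1],[0,0,0,0,0,-0.154,-1],[0,0,0,0,0,-0.154,-1]])

```text
time: 3.05
ee_pos: [0.4474, 0.2246, 0.0955]
orientation: [0.122, 0.993, 0.0, 0.001]
wrist_force: [0.8, -0.0, 0.3]
width: 0.0854
```

Request:
send_rows(steps=[[0,0,0,0,0,0,0],[0,0,0,0,0,0,0.3],[0,0,0,0,0,0,0.5],[0,0,0,0,0,0,0.6],[0,0,0,0,0,0,0.7],[0,0,0,0,0,0,1],[0,0,0,0,0,0,1],[0,0,0,0,0,0,1],[0,0,0,0,0,0,1]])

```text
time: 3.95
ee_pos: [0.447, 0.2237, 0.0946]
orientation: [0.123, 0.992, 0.0, 0.0]
wrist_force: [-0.6, -0.7, 5.6]
width: 0.0144
```

Run:
```python
from h import *
s=arm.sense();print(s["ee_pos"],s["wrist_force"],s["torque"],s["width"])
b=vision.snapshot("scene")[:,:,::-1]
cv2.imwrite("pics/s2.png",cv2.resize(b[200:380,180:330],None,fx=4,fy=3.3,interpolation=cv2.INTER_CUBIC))
for i in range(3):
  vision.snapshot("top"); s=arm.sense();print(s["ee_pos"],s["wrist_force"],s["torque"],s["width"])
```

```text
[0.44700281 0.22373994 0.09462951] [-0.60762907 -0.68795094  5.59574092] [-0.16047063  0.16299221 -0.01354189] 0.014356402274582536
[0.44698882 0.2237191  0.09461192] [-1.30015577  0.47226724  5.02024984] [-0.18637649  0.25194412  0.00430871] 0.014393753309840598
[0.44701232 0.22374547 0.09463788] [-0.97216446 -1.39737987  4.87817005] [-0.15795806  0.2140625   0.02444539] 0.014509992138771364
[0.44702767 0.22371824 0.09464138] [-1.26035214 -0.79528085  5.29627771] [-0.18067425  0.16347004  0.00555436] 0.014398798979931047
```

View pics/s2.png

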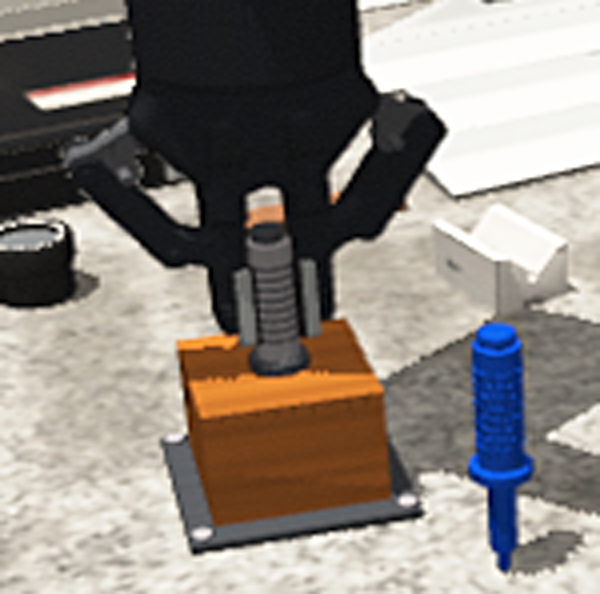

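Request:
send_rows(steps=[[0,0,0,0,0,0.01,1],[0,0,0,0,0,0.03,1],[0,0,0,0,0,0.06,1],[0,0,0,0,0,0.085,1],[0,0,0,0,0,0.1,1],[0,0,0,0,0,0.1,1],[0,0,0,0,0,0.1,1]])

```text
time: 4.85
ee_pos: [0.4464, 0.2236, 0.1938]
orientation: [0.123, 0.992, -0.0, -0.0]
wrist_force: [-0.5, -0.2, -1.7]
width: 0.0145
```

Run:
```python
from h import *
s=arm.sense();print(s["ee_pos"],s["wrist_force"],s["torque"],s["width"])
b=vision.snapshot("scene")[:,:,::-1]
cv2.imwrite("pics/s3.png",cv2.resize(b[140:340,170:330],None,fx=3.5,fy=3,interpolation=cv2.INTER_CUBIC))
```

```text
[0.44642344 0.22360842 0.19379827] [-0.48770395 -0.20534234 -1.66986868] [-0.05366017  0.04376838  0.00016186] 0.014544611949487049
```

View pics/s3.png

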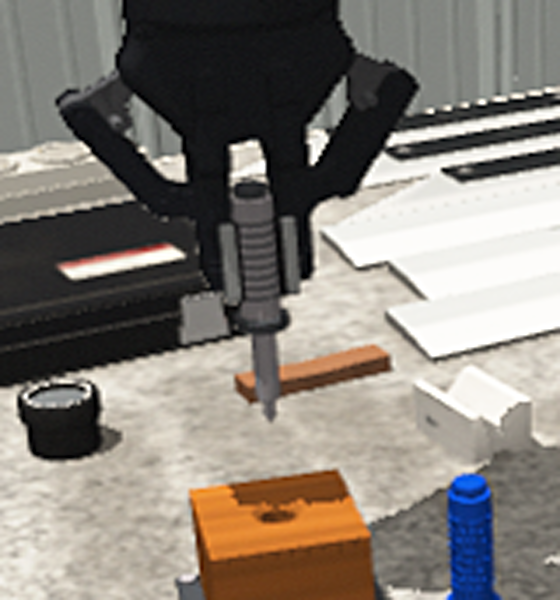

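Run:
```python
from h import *
P=[0.4464,0.2236,0.1958]
for dz in (.034,-.034,-.084): print(dz,proj("scene",[P[0],P[1],P[2]+dz]).round(1),proj("top",[P[0],P[1],P[2]+dz]).round(1))
f=lambda x,y:(170+(x+.5)/3.5-.5,140+(y+.5)/3-.5)
for q in [(250,190),(265,322),(268,420),(275,517)]: print(np.round(f(*q),1))
print(atz("scene",*f(275,517),.062))
a=vision.snapshot("top")[:,:,::-1]
cv2.imwrite("pics/t3.png",cv2.resize(a[220:330,170:290],None,fx=5,fy=5,interpolation=cv2.INTER_CUBIC))
```

```text
0.034 [240. 200.] [212.1 275.8]
-0.034 [244.  247.2] [220.3 282.7]
-0.084 [246.7 279.5] [225.5 287.1]
[241.1 203. ]
[245.4 247. ]
[246.2 279.7]
[248.2 312. ]
[0.4418443  0.22754291 0.062     ]
```

View pics/t3.png

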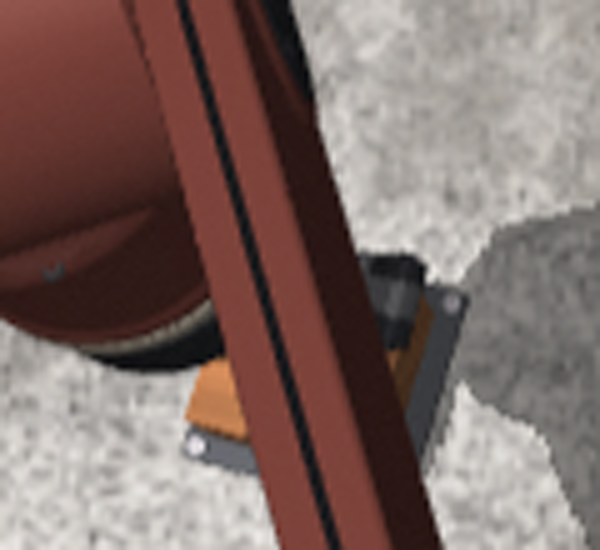

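Request:
send_rows(steps=[[0,0,0,0,-0.02,0,1],[0,0,0,0.001,-0.06,0,1],[0,0,0,0.003,-0.105,0,1],[0,0,0,0.004,-0.15,0,1],[0,0,0,0.006,-0.195,0,1],[0,0,0,0.007,-0.24,0,1],[0,0,0,0.009,-0.285,0,1],[0,0,0,0.01,-0.33,0,1],[0,0,0,0.011,-0.37,0,1],[0,0,0,0.011,-0.394,0,1],[0,0,0,0.011,-0.394,0,1],[0,0,0,0.011,-0.394,0,1]])

```text
time: 6.15
ee_pos: [0.4569, -0.1702, 0.1929]
orientation: [0.123, 0.992, 0.001, -0.001]
wrist_force: [-0.5, -0.8, -2.5]
width: 0.0145
```

Request:
send_rows(steps=[[0,0,0,0,0,-0.02,1],[0,0,0,0,0,-0.04,1],[0,0,0,0,0,-0.048,1],[0,0,0,0,0,-0.048,1],[0,0,0,0,0,-0.048,1]])

```text
time: 6.65
ee_pos: [0.4581, -0.1698, 0.1467]
orientation: [0.122, 0.993, 0.0, 0.0]
wrist_force: [0.1, 0.4, -1.4]
width: 0.0144
```

Run:
```python
from h import *
s=arm.sense();print(s["ee_pos"],s["wrist_force"],s["torque"],s["width"])
b=vision.snapshot("scene")[:,:,::-1]
cv2.imwrite("pics/s4.png",cv2.resize(b[160:280,390:490],None,fx=6,fy=5,interpolation=cv2.INTER_CUBIC))
a=vision.snapshot("top")[:,:,::-1]
cv2.imwrite("pics/t4.png",cv2.resize(a[200:340,390:510],None,fx=4,fy=4,interpolation=cv2.INTER_CUBIC))
P=s["ee_pos"]
for dz in (.036,-.032,-.082): print(dz,proj("scene",[P[0],P[1],P[2]+dz]).round(1))
```

```text
[ 0.45806407 -0.16976019  0.14669144] [ 0.0916565   0.35179816 -1.36222295] [-0.03505591 -0.02458894 -0.00893717] 0.014385897074058551
0.036 [443.9 177.6]
-0.032 [440.4 213.9]
-0.082 [437.9 239.2]
```

View pics/s4.png

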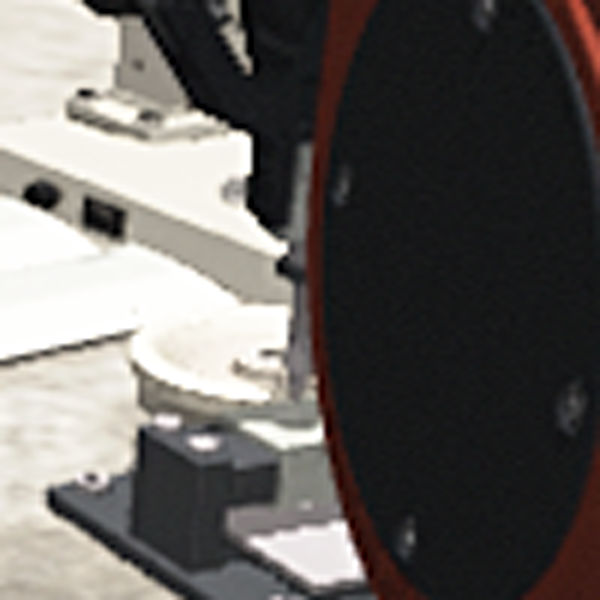

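View pics/t4.png

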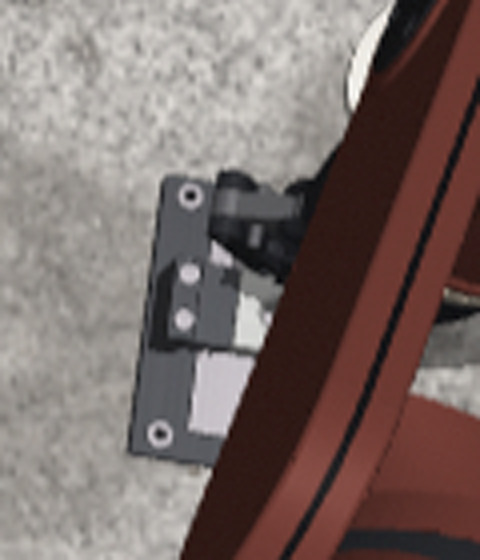

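Request:
send_rows(steps=[[0,0,0,0,0,-0.003,1],[0,0,0,0,0,-0.006,1],[0,0,0,0,0,-0.009,1],[0,0,0,0,0,-0.012,1],[0,0,0,0,0,-0.014,1],[0,0,0,0,0,-0.016,1],[0,0,0,0,0,-0.016,1]])

```text
time: 7.45
ee_pos: [0.4576, -0.1702, 0.1299]
orientation: [0.123, 0.992, 0.0, -0.0]
wrist_force: [-0.5, 0.2, -2.6]
width: 0.0143
```

Run:
```python
from h import *
s=arm.sense();print(s["ee_pos"],s["wrist_force"],s["torque"],s["width"])
b=vision.snapshot("scene")[:,:,::-1]
cv2.imwrite("pics/s5.png",cv2.resize(b[180:280,390:490],None,fx=6,fy=6,interpolation=cv2.INTER_CUBIC))
```

```text
[ 0.45756224 -0.17020136  0.12989966] [-0.45835624  0.23114549 -2.61548008] [0.02629594 0.01770587 0.01580079] 0.01434758084884403
```

View pics/s5.png

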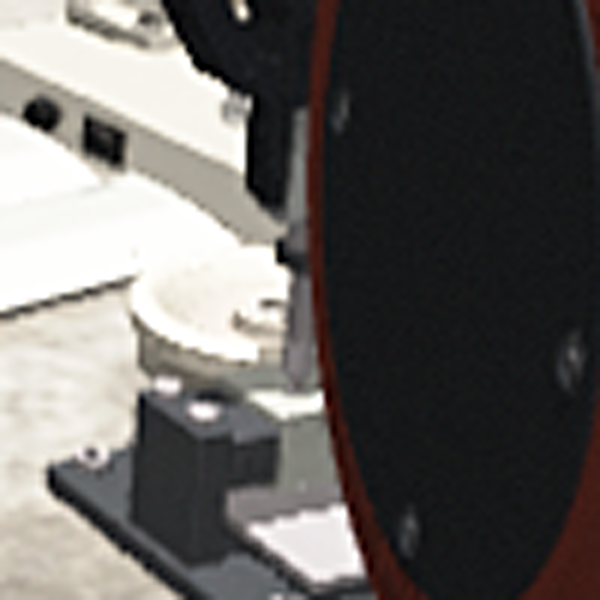

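Request:
send_rows(steps=[[0,0,0,0,0,-0.0015,1],[0,0,0,0,0,-0.003,1],[0,0,0,0,0,-0.0045,1],[0,0,0,0,0,-0.006,1],[0,0,0,0,0,-0.006,1]])

```text
time: 8.0
ee_pos: [0.4576, -0.1702, 0.124]
orientation: [0.123, 0.992, 0.0, -0.0]
wrist_force: [-1.2, 0.6, -2.0]
width: 0.0147
```

```bash
python3 -c "
from h import *
s=arm.sense();print(s['ee_pos'],s['wrist_force'],s['torque'],s['time'])"
```

```text
[ 0.45761049 -0.17020127  0.12401358] [-1.20546475  0.55523271 -1.95759275] [ 0.02293701 -0.02283807  0.02250096] 8.0
```

Request:
send_rows(steps=[[0,0,0,0,0,-0.001,1],[0,0,0,0,0,-0.002,1],[0,0,0,0,0,-0.003,1],[0,0,0,0,0,-0.003,1]])

```text
time: 8.4
ee_pos: [0.4577, -0.1702, 0.1211]
orientation: [0.123, 0.992, 0.0, -0.0]
wrist_force: [-0.2, -0.7, -2.0]
width: 0.0146
```

Request:
send_rows(steps=[[0,0,0,0,0,-0.001,1],[0,0,0,0,0,-0.002,1],[0,0,0,0,0,-0.003,1],[0,0,0,0,0,-0.003,1]])

```text
time: 8.8
ee_pos: [0.4577, -0.1702, 0.1181]
orientation: [0.123, 0.992, 0.0, -0.0]
wrist_force: [-0.4, -0.2, -1.9]
width: 0.0146
```

Request:
send_rows(steps=[[0,0,0,0,0,-0.0015,1],[0,0,0,0,0,-0.003,1],[0,0,0,0,0,-0.0045,1],[0,0,0,0,0,-0.006,1],[0,0,0,0,0,-0.007,1],[0,0,0,0,0,-0.007,1]])

```text
time: 9.4
ee_pos: [0.4577, -0.1702, 0.1111]
orientation: [0.123, 0.992, 0.0, -0.0]
wrist_force: [1.0, -0.9, -1.7]
width: 0.0144
```

Request:
send_rows(steps=[[0,0,0,0,0,-0.0005,1],[0,0,0,0,0,-0.001,1],[0,0,0,0,0,-0.0015,1],[0,0,0,0,0,-0.002,1]])

```text
time: 9.8
ee_pos: [0.4578, -0.1703, 0.1093]
orientation: [0.123, 0.992, -0.0, 0.0]
wrist_force: [-0.2, -0.2, -1.9]
width: 0.0145
```

Request:
send_rows(steps=[[0,0,0,0,0,-0.0005,1],[0,0,0,0,0,-0.001,1],[0,0,0,0,0,-0.0015,1]])

```text
time: 10.1
ee_pos: [0.4578, -0.1703, 0.1077]
orientation: [0.123, 0.992, 0.0, -0.0]
wrist_force: [0.6, 0.1, -1.3]
width: 0.0146
```

Request:
send_rows(steps=[[0,0,0,0,0,-0.0005,1],[0,0,0,0,0,-0.001,1]])

```text
time: 10.3
ee_pos: [0.4578, -0.1703, 0.1068]
orientation: [0.123, 0.992, -0.0, 0.0]
wrist_force: [-0.2, -0.7, -1.9]
width: 0.0149
```

Request:
send_rows(steps=[[0,0,0,0,0,-0.0005,1],[0,0,0,0,0,-0.001,1]])

```text
time: 10.5
ee_pos: [0.4578, -0.1703, 0.1058]
orientation: [0.123, 0.992, 0.0, 0.0]
wrist_force: [-0.9, -1.1, -2.6]
width: 0.0141
```

Request:
send_rows(steps=[[0,0,0,0,0,-0.0005,1],[0,0,0,0,0,-0.001,1]])

```text
time: 10.7
ee_pos: [0.4578, -0.1703, 0.1047]
orientation: [0.123, 0.992, 0.0, -0.0]
wrist_force: [0.4, -0.5, -1.7]
width: 0.0145
```

Request:
send_rows(steps=[[0,0,0,0,0,-0.0005,1],[0,0,0,0,0,-0.001,1]])

```text
time: 10.9
ee_pos: [0.4578, -0.1703, 0.1037]
orientation: [0.123, 0.992, -0.0, -0.0]
wrist_force: [-0.5, -0.8, -1.8]
width: 0.0141
```

Request:
send_rows(steps=[[0,0,0,0,0,-0.0005,1],[0,0,0,0,0,-0.001,1]])

```text
time: 11.1
ee_pos: [0.4578, -0.1703, 0.1028]
orientation: [0.123, 0.992, 0.0, -0.0]
wrist_force: [-0.2, -0.2, -1.6]
width: 0.0147
```

Request:
send_rows(steps=[[0,0,0,0,0,-0.0005,1]])

```text
time: 11.2
ee_pos: [0.4578, -0.1703, 0.1023]
orientation: [0.123, 0.992, -0.0, 0.0]
wrist_force: [-0.8, -1.0, -1.1]
width: 0.0143
```

Request:
send_rows(steps=[[0,0,0,0,0,-0.0005,1]])

```text
time: 11.3
ee_pos: [0.4579, -0.1704, 0.102]
orientation: [0.123, 0.992, -0.0, 0.0]
wrist_force: [-1.0, 0.4, 2.0]
width: 0.0149
```

Request:
send_rows(steps=[[0,0,0,0,0,-0.0005,1]])

```text
time: 11.4
ee_pos: [0.4581, -0.1704, 0.1018]
orientation: [0.123, 0.992, -0.0, 0.0]
wrist_force: [-1.1, 0.2, 4.5]
width: 0.0145
```

Request:
send_rows(steps=[[0,0,0,0,0,-0.0005,1]])

```text
time: 11.5
ee_pos: [0.4583, -0.1705, 0.1016]
orientation: [0.123, 0.992, -0.0, 0.0]
wrist_force: [-1.0, 1.1, 7.3]
width: 0.0146
```

Request:
send_rows(steps=[[0,0,0,0,0,-0.0005,1]])

```text
time: 11.6
ee_pos: [0.4584, -0.1706, 0.1015]
orientation: [0.123, 0.992, -0.0, 0.001]
wrist_force: [-2.2, 1.4, 9.1]
width: 0.0147
```

Request:
send_rows(steps=[[0,0,0,0,0,-0.0004,1]])

```text
time: 11.7
ee_pos: [0.4585, -0.1706, 0.1013]
orientation: [0.123, 0.992, -0.0, 0.001]
wrist_force: [-3.0, 2.2, 9.4]
width: 0.0143
```

Request:
send_rows(steps=[[0,0,0,0,0,-0.0005,1]])

```text
time: 11.8
ee_pos: [0.4584, -0.1706, 0.1007]
orientation: [0.123, 0.992, -0.0, 0.001]
wrist_force: [-1.3, 1.8, 7.9]
width: 0.0145
```

Request:
send_rows(steps=[[0,0,0,0,0,-0.0005,1]])

```text
time: 11.9
ee_pos: [0.4583, -0.1705, 0.0999]
orientation: [0.123, 0.992, -0.0, 0.0]
wrist_force: [-1.5, 0.3, 5.0]
width: 0.0147
```

Request:
send_rows(steps=[[0,0,0,0,0,-0.0004,1],[0,0,0,0,0,-0.0008,1]])

```text
time: 12.1
ee_pos: [0.458, -0.1704, 0.0983]
orientation: [0.123, 0.992, -0.0, 0.0]
wrist_force: [-1.6, 0.6, 1.3]
width: 0.0144
```

Request:
send_rows(steps=[[0,0,0,0,0,-0.0004,1]])

```text
time: 12.2
ee_pos: [0.4579, -0.1703, 0.0978]
orientation: [0.123, 0.992, -0.0, 0.0]
wrist_force: [-0.6, 0.3, 4.0]
width: 0.0143
```

Request:
send_rows(steps=[[0,0,0,0,0,-0.0004,1],[0,0,0,0,0,-0.0004,1]])

```text
time: 12.4
ee_pos: [0.4581, -0.1704, 0.0976]
orientation: [0.123, 0.992, -0.0, 0.0]
wrist_force: [-0.5, 0.1, 5.0]
width: 0.0145
```

Request:
send_rows(steps=[[0,0,0,0,0,0.004,1],[0,0,0,0,0,0.012,1],[0,0,0,0,0,0.025,1],[0,0,0,0,0,0.045,1],[0,0,0,0,0,0.07,1],[0,0,0,0,0,0.09,1],[0,0,0,0,0,0.097,1],[0,0,0,0,0,0.097,1]])

```text
time: 13.2
ee_pos: [0.4584, -0.1706, 0.1957]
orientation: [0.123, 0.992, -0.0, 0.001]
wrist_force: [-0.2, -0.6, -2.1]
width: 0.0144
```

Request:
send_rows(steps=[[0,0,0,0,0.02,0,1],[0,0,0,-0.001,0.06,0,1],[0,0,0,-0.003,0.105,0,1],[0,0,0,-0.004,0.15,0,1],[0,0,0,-0.006,0.195,0,1],[0,0,0,-0.007,0.24,0,1],[0,0,0,-0.009,0.285,0,1],[0,0,0,-0.01,0.33,0,1],[0,0,0,-0.011,0.37,0,1],[0,0,0,-0.011,0.394,0,1],[0,0,0,-0.011,0.394,0,1],[0,0,0,-0.011,0.394,0,1]])

```text
time: 14.4
ee_pos: [0.4458, 0.2236, 0.1928]
orientation: [0.122, 0.993, -0.001, -0.001]
wrist_force: [0.3, 0.4, -1.6]
width: 0.0144
```

Run:
```python
from h import *
s=arm.sense();print(s["ee_pos"],s["wrist_force"],s["torque"],s["width"])
b=vision.snapshot("scene")[:,:,::-1]
cv2.imwrite("pics/s6.png",cv2.resize(b[140:340,170:330],None,fx=3.5,fy=3,interpolation=cv2.INTER_CUBIC))
```

```text
[0.44576794 0.22359802 0.19282329] [ 0.29020375  0.37385207 -1.56126447] [ 0.00428856  0.00856195 -0.02425338] 0.014424332421124718
```

View pics/s6.png

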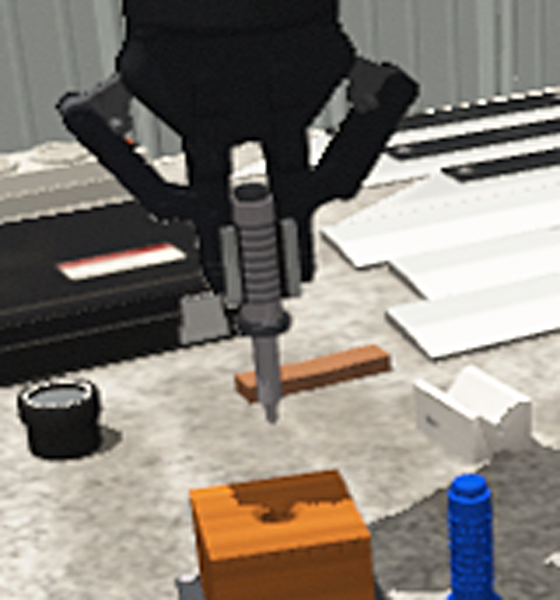

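Request:
send_rows(steps=[[0,0,0,0,0,-0.02,1],[0,0,0,0,0,-0.04,1],[0,0,0,0,0,-0.05,1],[0,0,0,0,0,-0.055,1],[0,0,0,0,0,-0.06,1]])

```text
time: 14.95
ee_pos: [0.4472, 0.2232, 0.1343]
orientation: [0.123, 0.992, 0.0, 0.0]
wrist_force: [0.1, 0.4, -2.0]
width: 0.0149
```

Request:
send_rows(steps=[[0,0,0,0,0,-0.005,1],[0,0,0,0,0,-0.01,1],[0,0,0,0,0,-0.015,1],[0,0,0,0,0,-0.02,1],[0,0,0,0,0,-0.025,1],[0,0,0,0,0,-0.03,1],[0,0,0,0,0,-0.034,1],[0,0,0,0,0,-0.037,1],[0,0,0,0,0,-0.037,1]])

```text
time: 15.85
ee_pos: [0.4464, 0.2236, 0.0967]
orientation: [0.123, 0.992, -0.0, -0.0]
wrist_force: [0.2, 0.3, -1.2]
width: 0.0148
```

Request:
send_rows(steps=[[0,0,0,0,0,-0.0007,1],[0,0,0,0,0,-0.0014,1],[0,0,0,0,0,-0.002,1],[0,0,0,0,0,-0.002,1]])

```text
time: 16.25
ee_pos: [0.4468, 0.2237, 0.0954]
orientation: [0.123, 0.992, 0.0, 0.0]
wrist_force: [-0.1, 0.8, -1.4]
width: 0.0147
```

Request:
send_rows(steps=[[0,0,0,0,0,-0.0005,1],[0,0,0,0,0,-0.001,1]])

```text
time: 16.45
ee_pos: [0.4469, 0.2237, 0.0946]
orientation: [0.123, 0.992, 0.0, 0.0]
wrist_force: [-2.1, -0.3, 5.1]
width: 0.0144
```

Request:
send_rows(steps=[[0,0,0,0,0,-0.0005,1]])

```text
time: 16.55
ee_pos: [0.447, 0.2238, 0.0946]
orientation: [0.123, 0.992, 0.0, 0.0]
wrist_force: [-3.9, -1.6, 8.7]
width: 0.0146
```

Request:
send_rows(steps=[[0,0,0,0,0,0.0005,0.7],[0,0,0,0,0,0.0005,0.5],[0,0,0,0,0,0.0005,0.2],[0,0,0,0,0,0.0005,-0.2],[0,0,0,0,0,0.0005,-0.6],[0,0,0,0,0,0.0005,-1],[0,0,0,0,0,0.0005,-1],[0,0,0,0,0,0.0005,-1],[0,0,0,0,0,0.0005,-1]])

```text
time: 17.45
ee_pos: [0.4468, 0.2237, 0.0943]
orientation: [0.123, 0.992, -0.0, -0.0]
wrist_force: [-0.7, -0.5, -0.1]
width: 0.0855
```

Request:
send_rows(steps=[[0,0,0,0,0,0.02,-1],[0,0,0,0,0,0.06,-1],[0,0,0,0,0,0.1,-1],[0,0,0,0,0,0.14,-1],[0,0,0,0,0,0.16,-1],[0,0,0,-0.04,0.04,0.16,-1],[0,0,0,-0.07,0.07,0.16,-1],[0,0,0,-0.1,0.11,0.16,-1],[0,0,0,-0.12,0.15,0.16,-1],[0,0,0,-0.14,0.19,0.16,-1],[0,0,0,-0.16,0.22,0.16,-1],[0,0,0,-0.16,0.22,0.16,-1]])

```text
time: 18.65
ee_pos: [0.2841, 0.4466, 0.2542]
orientation: [0.12, 0.993, 0.0, -0.001]
wrist_force: [-0.4, 0.1, -0.4]
width: 0.0854
```

Run:
```python
from h import *
s=arm.sense();print(s["ee_pos"],s["wrist_force"],s["torque"],s["width"])
b=vision.snapshot("scene")[:,:,::-1]; cv2.imwrite("pics/s7.png",b)
a=vision.snapshot("top")[:,:,::-1]; cv2.imwrite("pics/t7.png",a)
cv2.imwrite("pics/s7z.png",cv2.resize(b[260:370,210:320],None,fx=5,fy=5,interpolation=cv2.INTER_CUBIC))
cv2.imwrite("pics/t7z.png",cv2.resize(a[255:365,195:275],None,fx=5,fy=5,interpolation=cv2.INTER_CUBIC))
```

```text
[0.28413228 0.4465646  0.25419827] [-0.41399087  0.09017025 -0.44335852] [-0.0132066  -0.02196966  0.04325524] 0.08543791989735675
```

View pics/s7z.png

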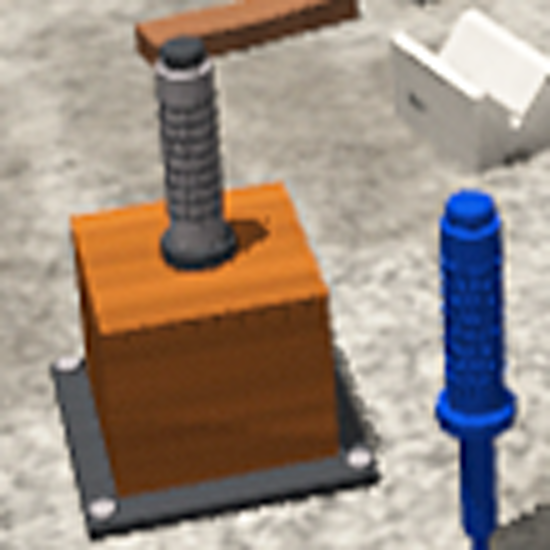

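View pics/t7.png

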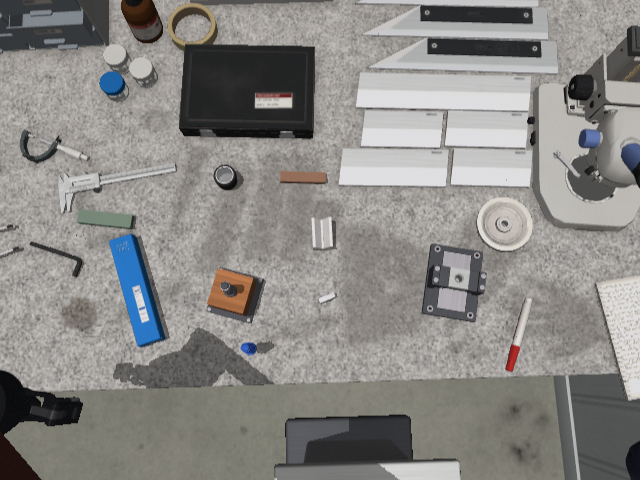

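View pics/t7z.png

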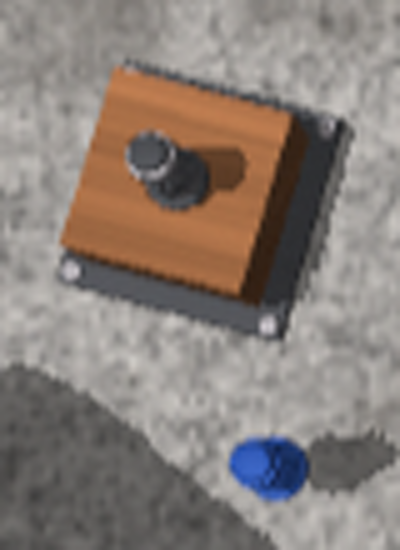

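```bash
python3 -c "
from rig import arm
print(arm.close_job())"
```

```text
the job is handed in; nothing more can be done
None
```

The punch was snapped once on the blank through the guide bush and put back upright in its stand. I handed the job in at about 19 s; no verdict is reported.

- **Snap:** The nose went down the bush without pushing against it, and the tip met the blank about 36 mm below the mouth. The spring let go at about 11 N, after which the force fell to about 3 N over roughly 3.6 mm of travel. It then climbed again at the hard stop, to about 7 N when I stopped. The highest force I read during the press was about 12 N. The plunger's own travel was not seen directly; I took it from how far the tool moved and how the force changed.
- **Return:** The collar met the block at the same tool height as when I first gripped the punch, pressed down with about 10 N. I then released it and moved the arm clear.
- **Final pictures:** The punch stands upright with its collar on the block, about 1 mm from where it started. The vee block, eyeglass, stone, gauge block and the blue look-alike appear unmoved.
- **Disagreement:** The two cameras placed the stand and bush 2–4 mm apart. I corrected each camera for the offset it showed at the stand, where the tool's position was known. That put the punch within about 1 mm of the bush centre.

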